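# Take an infrared reading of a gearmotor's case

### The arm

A 7-joint arm with a two-finger parallel gripper is mounted at the origin on the work surface. World frame = base frame: x ahead of the robot, y to its left, z up, the work surface at z = 0. Lengths are in mm, angles in rad, forces in N, time in s.
With the tool pointing down it reaches from about 400 to 850 mm from the base axis. Payload 10.4 kg.
Tool frame: the origin (TCP) lies between the finger pads; the fingertips stand 14 mm ahead of it and the grasp point (between the pads) lies 5 mm behind it (robot.tcp_to_tips is the distance from the TCP to the fingertips, in mm); z points along the fingers, y is the line along which they close (so a half turn about z gives the same grasp; the last joint's range is limited). The gripper opens to 87 mm and grips with 3 to 60 N. Pads are 19 mm wide; open, the fingers measure 117 mm over their backs; the gripper's body (75 mm by 190 mm) begins 51 mm behind the grasp point.
Start: joints at [1.205, 0.332, -0.065, 1.46, 0.022, 1.35, -0.088], TCP at [210.1, -588.65, 236.576] pointing down, gripper open.
Joint ranges: [-2.6, 2.6], [-0.5, 2.12], [-1.47, 1.34], [0.16, 2.42], [-1.27, 4.41], [0.06, 2.06], [-2.6, 2.6]. Speed limits (rad/s): [2.22, 2.22, 2.79, 2.79, 3.14, 3.14, 3.14].

### API

Orientations are given as a rotation vector (axis times angle).
In Python, from bench import robot gives the robot as it stands.
- The arm moves only by the tool send_rows, never from a script. Its arguments are lists of equal length, an entry for each row: "offset": the shift along the tool's x, y, z in m, a list of three; "twist": the turn, a rotation vector about the tool's x, y, z in rad, a list of three; "gripper": the opening, from -1 (shut) to 1 (fully open). A call has 1 to 12 rows; each row shifts and turns the commanded pose from where the row before left it, along the tool's axes as they then stand; what a row does not reach is not made up. A row lasts 1/12 s, in which the tool goes at most 41.7 mm and 7.16 degrees, less where a joint would pass 70% of its speed; a pose out of reach is approached as far as the arm can. A call with a gripper value outside its range is refused whole. The fingers move at their own pace and stop on an object; "newtons" is the grip in N (left out, the last holds). Time passes only in rows, so rows that do not move let the fingers close. It gives the time, the measured TCP pose, the force, the opening and the grip force at its end, in the units of the state.
- robot.sense(): the state, without advancing time (a new reading comes with each control period).
- robot.get_image(name): name is "scene" or "top" or "wrist"; returns a dict with "pixels" (384x512x3 uint8, red, green, blue), "camera_matrix" (3x3 intrinsics, pixels), "world_to_cam" (4x4, takes a point from world to camera coordinates); the wrist camera has in their place "tool_from_camera" (4x4, takes a point from camera to tool coordinates, whose origin is the TCP and whose axes are the flange's). Camera axes: x right, y down, z forward; pixel columns grow to the right and rows downward; lengths in mm; the calibration is good to about 2 mm. The wrist camera is an equidistant fisheye: a pixel r from the principal point sees the ray r / f radians off the axis. A picture is of the moment at which its call begins: read the wrist's pose just before it. There is no depth.
- robot.sign_off(): hands the job in; it is judged then, once.
The state is a dict: "t": time; "joints": joint angles; "joint_velocities": joint speeds; "joint_efforts": joint torques, N m; "tool_pos": TCP position; "tool_rot": TCP orientation; "force": force on the tool from outside, world axes, zero at the start; "ft_torque": the same for the moment, N m; "finger_gap": opening from 0.0 (shut) to 1.0 (fully open); "finger_force": force on a finger pad.
Only numpy, scipy, OpenCV 4.12 (cv2) and the standard library are available. Lean on these libraries where they do the work, as an engineer would, in place of code of your own. Each camera call takes 0.05 s, during which the arm holds its last target. There are 200 camera calls.

### The job

Take the infrared thermometer out of its fork stand and aim it at the patch of tape on the gearmotor: lens about 50 mm from the tape, pointed squarely at its middle, held still for two full seconds without touching the motor or its bracket. Then hang it gently back in the fork, lens down with its collar resting flat on the prongs, and let go, leaving everything else on the bench where it is.

Things in the scene. Friction and masses are not known exactly. Their poses are not given: they have to be found in the camera images.
- thermometer: Stick-shaped infrared thermometer, 156 mm long, 130 to 210 g, hanging lens down in the fork stand; it has no trigger. Origin at the centre of the lens, the tip of the nose; z runs up the stick to the handle, so it looks along -z. Along z: nose 22 mm across from 0 to 12 mm, round grey barrel 28 across to 72, square collar 52 x 52 to 78, handle to 156. How it is turned about its own z is all the same.
- handle (a point): Middle of the thermometer's square black handle, on its axis 124 mm above the lens, axes as the thermometer's: a good place to grip. The handle is 32 x 32 mm with flats square to x and y and reaches 32 mm above and 46 mm below this point (to the collar); a small display is on its -x flat. The centre of mass is near the collar.
- stand: Grey steel fork stand, fixed to the bench. Origin on the bench straight below where the thermometer hangs; z up. A 125 x 95 mm foot 10 mm thick and an upright plate 70 mm wide, at x = +60 mm, carry the fork. When the thermometer hangs, its lens is 23 mm above the bench and its axis within a few mm of this z axis.
- fork (a point): Middle of the fork's slot, level with the prongs' upper faces, 95 mm above the bench; axes as the stand's. Slot 36 mm wide in y, closed by a crosspiece at x = +20 mm, open above and at its front (prongs end at x = -32). Each level prong is 17 mm wide, 5 mm thick. The barrel hangs in the slot and the collar's underside rests on the prongs here.
- rig: The larger of two motors, a gearmotor on its test bracket, fixed to the bench. Origin on the bench under its middle, z up. Plywood base 100 (x) x 150 (y) x 12 mm; black plate 75 mm wide at y = +56 mm, 125 mm high. Shaft level along y, 85 mm above the bench: aluminium case 46 mm across, y from -52 to 18, then a black gearbox, then the shaft with a brass pinion out to y = 86.
- tape: Patch of tan masking tape 30 x 30 mm stuck round the motor's aluminium case, on its upper shoulder towards the rig's -x, about 104 mm above the bench. Origin at the middle of its outer face; z points straight out of the case, up and to the rig's -x, 29 to 41 degrees from vertical; y along the shaft. The lens belongs 50 mm out along this z, looking back along it. That side is free.
- spare_motor: Smaller black motor (33 mm across) without tape, on a 70 x 100 mm perforated steel angle bracket 84 mm high, fixed to the bench: not part of the job. Origin on the bench under its middle.
- spray_can: Bystander: loose upright aerosol can, 54 mm across, 155 mm tall. Origin at the centre of its underside.
- screwdriver: Bystander: loose screwdriver, 170 mm long, lying on the bench. Origin at its middle.
- offcut: Bystander: loose wooden offcut 50 x 120 x 22 mm. Origin at the centre of its underside.
- screw_jar: Bystander: loose glass jar, 60 mm across, 75 mm tall. Origin at the centre of its underside.
- tape_roll: Bystander: loose roll of tape lying flat, 90 mm across, 25 mm high. Origin at the centre of its underside.
- angle_piece: Bystander: loose perforated steel angle, 60 x 90 mm foot, 50 mm high. Origin at the centre of its underside.
- spanner: Bystander: loose spanner, 150 mm long, lying on the bench. Origin at its middle.
Things that resemble listed ones, but are neither listed nor needed, are in the scene too. Leave any red look-alike of the thermometer alone.

How it is judged (in metres and radians):
On the way, in this order (a step that is already met when the one before it is completed fails the run):
1. the thermometer has been taken out of the stand (moved by more than 80 mm) (distance of thermometer from where it was at the start of the episode above 0.08 m), for 0.1 s.
2. lens 30 to 75 mm from the tape, line of sight within 10 mm of its middle each way, within 15 degrees of square, slower than 20 mm/s and 0.15 rad/s, for 1.5 s (z of tape in the frame of thermometer between -0.075 and -0.03 m and x of tape in the frame of thermometer between -0.01 and 0.01 m and y of tape in the frame of thermometer between -0.01 and 0.01 m and angle between the z axis of thermometer and the z axis of tape, either way round below 0.262 rad and linear speed of thermometer below 0.02 m/s and angular speed of thermometer below 0.15 rad/s), for 1.5 s.
At the end, for the whole second after the job is handed in: The thermometer hangs at rest in the fork stand, lens down: its axis within 12 mm of the stand's, collar on the prongs (lens 19 to 27 mm above the bench), upright within 5 degrees; no bystander has moved by more than 25 mm (horizontal distance between thermometer and stand below 0.012 m and height (world z) of thermometer between 0.019 and 0.027 m and angle between thermometer's own z axis and vertical below 0.09 rad and linear speed of thermometer below 0.02 m/s and distance of each of spray_can, screwdriver, offcut, screw_jar, tape_roll, angle_piece, spanner from where it was at the start of the episode below 0.025 m); the robot touches nothing.
It fails at once if the thermometer is dropped: out of the fingers and moving faster than 0.4 m/s (a fall of some 8 mm) (contact force between thermometer and the fingers below 0.1 N and linear speed of thermometer above 0.4 m/s).
It fails at once if the motor or its bracket is touched (more than 1 N) (contact force between rig and anything else above 1 N).
It fails at once if a bystander is shifted by more than 25 mm (distance of any of spray_can, screwdriver, offcut, screw_jar, tape_roll, angle_piece, spanner from where it was at the start of the episode above 0.025 m).
It also fails if it takes over 54 s, if anything falls off the work surface, if the arm or the gripper's body presses on something with over 40 N, if the wrist force passes 120 N, or if a joint passes its speed limit or range.

## Working session

There is one attempt and no reset: what is moved stays moved. The work goes in short steps, Python scripts to look and compute and a tool call to move; the robot and the scene stay as the last step left them, time stands still between calls to the robot, and variables do not carry over. Pictures are saved under pics/ and viewed, at most 10 in all, crops included, and the job is handed in when it is done.

Besides the shell and the picture viewer there is one more tool, called after "Emit:" as name(argument=value, ...), one argument or row to a line, values as JSON. send_rows: Moves the arm, as the interface text tells. Its arguments: {"type":"object","properties":{"offset":{"type":"array","items":{"type":"array","items":{"type":"number"}}},"twist":{"type":"array","items":{"type":"array","items":{"type":"number"}}},"gripper":{"type":"array","items":{"type":"number"}},"newtons":{"type":"number"}},"required":["offset","twist","gripper"]}

```bash
mkdir -p pics; ls; cat > h.py <<'E'
import numpy as np, cv2
from scipy.spatial.transform import Rotation as R
from bench import robot
def grab(n,f):
    im=robot.get_image(n); cv2.imwrite('pics/'+f,im['pixels'][:,:,::-1]); 
    np.savez('pics/'+f[:-4]+'.npz',**{k:np.array(v) for k,v in im.items()}); return im
def load(f): return np.load('pics/'+f+'.npz')
def ray(im,uv):
    K=im['camera_matrix'];T=im['world_to_cam'];d=np.linalg.inv(K)@[uv[0],uv[1],1.];Rt=T[:3,:3].T
    d=Rt@d; return -Rt@T[:3,3], d/np.linalg.norm(d)
def onz(im,uv,z):
    o,d=ray(im,uv); return o+d*(z-o[2])/d[2]
def tri(a,ua,b,ub):
    o,d=ray(a,ua);p,e=ray(b,ub)
    s=np.linalg.lstsq(np.c_[d,-e],p-o,rcond=None)[0]; A=o+d*s[0];B=p+e*s[1]; return (A+B)/2,np.linalg.norm(A-B)
def proj(im,P):
    T=im['world_to_cam'];q=im['camera_matrix']@(T[:3,:3]@np.array(P,float)+T[:3,3]); return q[:2]/q[2]
E
python3 - <<'E'
from h import *
s=robot.sense(); print(s)
a=grab('scene','s0.png');b=grab('top','t0.png')
for n,i in(('s',a),('t',b)): print(n,i['camera_matrix'],ray(i,(256,192)))
cv2.imwrite('pics/both.png',cv2.resize(np.vstack([a['pixels'],b['pixels']])[:,:,::-1],None,fx=.78,fy=.78))
E
```

```text
pics
{'t': 0.0, 'joints': array([ 1.20538734,  0.33286788, -0.06471409,  1.46092552,  0.02162028,
        1.34993175, -0.0885058 ]), 'joint_velocities': array([-0.00074223,  0.00073998, -0.00159158,  0.00089297, -0.00070038,
       -0.00093646, -0.00075914]), 'joint_efforts': array([-9.29058333e-04, -6.23259258e+01,  2.39609292e-02, -3.89897919e+01,
       -6.15267176e-02,  3.96086345e-02,  1.30838575e-04]), 'tool_pos': array([ 209.95507448, -588.28502067,  235.76401972]), 'tool_rot': array([-3.09416943e+00, -5.35662169e-01,  5.12068244e-04]), 'force': array([ 0.24717384, -0.74154337, -0.39555353]), 'ft_torque': array([0.00650211, 0.04365055, 0.01845845]), 'finger_force': 0.0, 'finger_gap': 0.9981704212737122}
s [[364.60204058   0.         250.21664403]
 [  0.         364.60204058 190.024579  ]
 [  0.           0.           1.        ]] (array([1279.41102132, -794.55727411,  804.26357772]), array([-0.55359612,  0.63157013, -0.5428172 ]))
t [[381.15358701   0.         254.82450834]
 [  0.         381.15358701 193.49153602]
 [  0.           0.           1.        ]] (array([ 445.15075275,  -15.62385734, 1254.58497009]), array([ 1.12925477e-01,  1.42440502e-04, -9.93603450e-01]))
```

```bash
python3 - <<'E'
import cv2
for n in('s0','t0'): cv2.imwrite(f'pics/{n}x.png',cv2.resize(cv2.imread(f'pics/{n}.png'),(800,600),interpolation=cv2.INTER_CUBIC))
E
```

```text
(no output)
```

View pics/s0x.png

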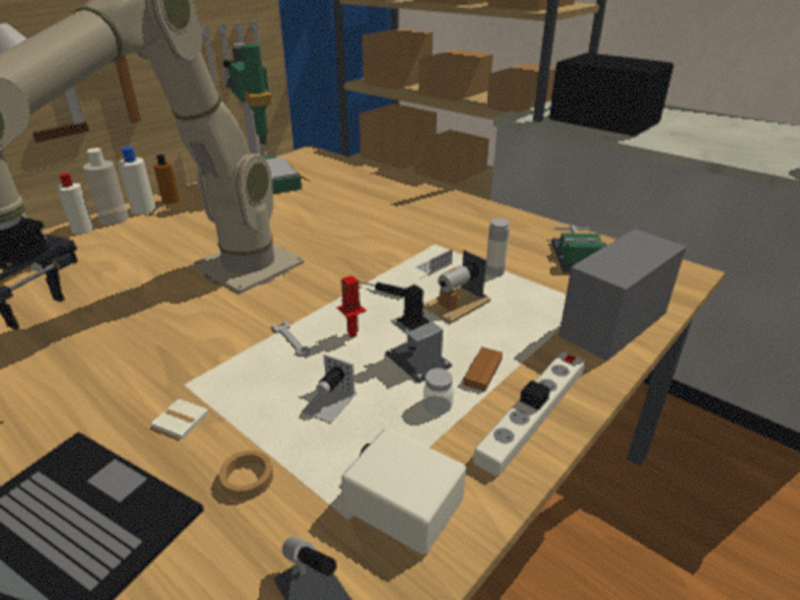

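View pics/t0x.png

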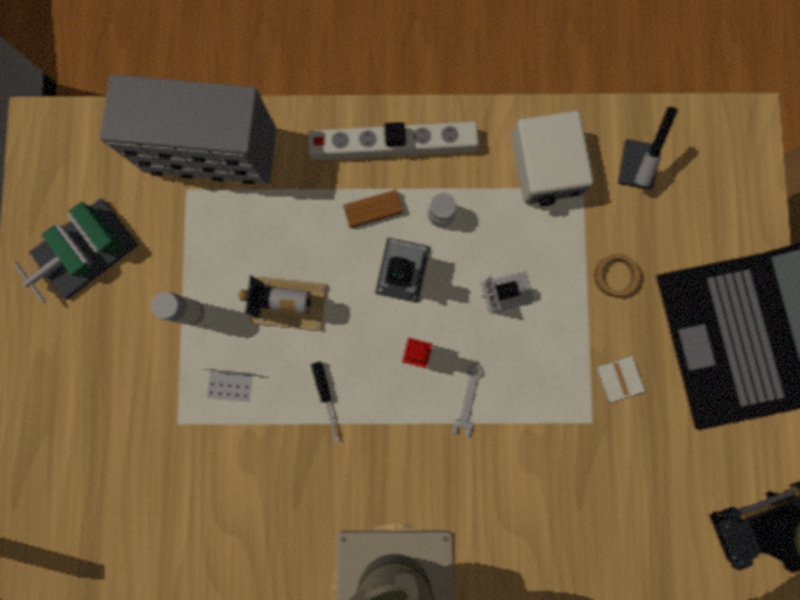

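Scene shows: black thermometer in the grey fork stand (scene ≈(412,300)/800 px, top ≈(402,270)). Look-alikes are the red stick (scene (350,305), top (418,352)), the spare motor's black cylinder (scene (330,380), top (507,291)) and the black/grey thing off the mat (top (655,145)). I choose the black one in the fork; the rig with tape is at top (285,303). One close crop next to check.

```bash
python3 - <<'E'
import cv2, numpy as np
s=cv2.imread('pics/s0.png');t=cv2.imread('pics/t0.png')
a=cv2.resize(s[155:255,230:330],(400,400),interpolation=cv2.INTER_CUBIC)
b=cv2.resize(t[145:205,225:285],(400,400),interpolation=cv2.INTER_CUBIC)
c=cv2.resize(t[165:225,145:225],(400,300),interpolation=cv2.INTER_CUBIC)[:200]
top=np.hstack([a,b])
c=cv2.resize(t[173:213,150:220],(400,200),interpolation=cv2.INTER_CUBIC) 
d=cv2.resize(s[160:205,265:325],(400,200),interpolation=cv2.INTER_CUBIC)
cv2.imwrite('pics/crop.png',np.vstack([top,np.hstack([d,c])]))
E
```

```text
(no output)
```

View pics/crop.png

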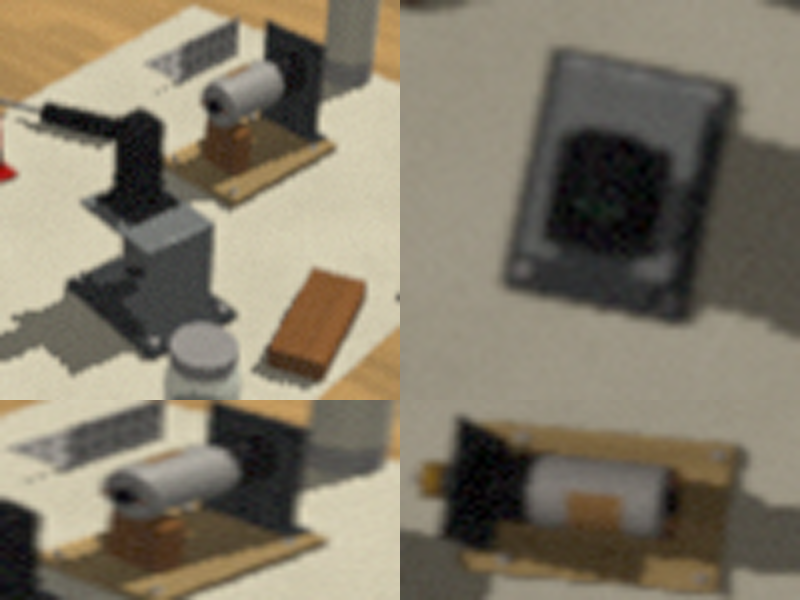

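The crop confirms it: black square handle and collar in the fork (top px ≈(256,174)). The stand foot is tilted ~10°, with its upright plate on the far (+x) side. The tape is on the robot-facing shoulder of the aluminium case, top px ≈(186,195).

```bash
cat >> h.py <<'E'
def plan(P,Rt,n,P0=None,R0=None):
    """constant row (offset m, twist) x n to get from the present pose to P (mm), Rt"""
    s=robot.sense(); P0=s['tool_pos'] if P0 is None else P0; R0=R.from_rotvec(s['tool_rot']) if R0 is None else R0
    w=(R0.inv()*Rt).as_rotvec()/n; r=R.from_rotvec(w); M=sum((r**k).as_matrix() for k in range(n))
    d=np.linalg.solve(M,R0.inv().apply(np.array(P)-P0))/1000
    print('n',n,'offset',d.round(4),'twist',w.round(4)); return d,w
def toolR(ydir,zdir):
    z=np.array(zdir,float);z/=np.linalg.norm(z);y=np.array(ydir,float);y-=y@z*z;y/=np.linalg.norm(y)
    return R.from_matrix(np.c_[np.cross(y,z),y,z])
E
python3 - <<'E'
from h import *
t=load('t0');s=load('s0')
C=[np.array(c)/(400/60)+[225,145]-.42 for c in[(155,48),(335,82),(290,320),(105,285)]]
F=np.array([onz(t,c,10) for c in C]);print('foot',F.round(0).tolist(),np.linalg.norm(np.diff(F,axis=0),axis=1).round(0),'mid',F.mean(0).round(0))
xd=(F[0]+F[1]-F[2]-F[3])[:2];print('yaw stand',np.degrees(np.arctan2(xd[1],xd[0])))
# black blob
hsv=t['pixels'].astype(int); m=(hsv.max(2)<38).astype(np.uint8); m[:, :235]=0;m[:,275:]=0;m[:155]=0;m[195:]=0
n,l,st,ce=cv2.connectedComponentsWithStats(m);i=1+st[1:,4].argmax();print(st[i],ce[i]);print('at z130',onz(t,ce[i],130),'z95',onz(t,ce[i],95))
# scene handle top
sp=s['pixels'].astype(int)
p=np.array([262,185.]);
# tape
def tm(px,r):
    h=cv2.cvtColor(px,cv2.COLOR_RGB2HSV).astype(int);m=((h[...,0]>5)&(h[...,0]<20)&(h[...,1]>90)&(h[...,2]>60)).astype(np.uint8)
    q=np.zeros_like(m);q[r[1]:r[3],r[0]:r[2]]=m[r[1]:r[3],r[0]:r[2]];n,l,st,ce=cv2.connectedComponentsWithStats(q);print([(st[k].tolist(),ce[k].round(1)) for k in range(1,n) if st[k,4]>5])
    return ce[1+st[1:,4].argmax()]
a=tm(t['pixels'],(176,188,194,201));b=tm(s['pixels'],(280,168,300,176))
print('tape',tri(t,a,s,b),onz(t,a,104))
# base corners rig (crop c scale 400/70, origin 150,173; crop at (400,400))
B=[np.array(c)/(400/70)+[150,173]-.4 for c in[(743-400,445-400),(725-400,592-400),(465-400,560-400)]]
print('base',[onz(t,c,12).round(0) for c in B])
# case axis: left/right ends mid: (525..670, 460..530)
for c in[(528,490),(665,500)]: print('axis~',onz(t,np.array([c[0]-400,c[1]-400])/(400/70)+[150,173]-.4,100).round(0))
E
```

```text
foot [[721.0, 11.0, 10.0], [704.0, -78.0, 10.0], [585.0, -55.0, 10.0], [602.0, 36.0, 10.0]] [ 91. 121.  93.] mid [653. -22.  10.]
yaw stand -11.383347780868757
[247 165  19  19 271] [255.88929889 173.99261993]
at z130 [627.05945941 -15.29987054 130.        ] z95 [632.72093    -15.28978723  95.        ]
[([176, 192, 14, 9, 93], array([183. , 196.4]))]
[]Traceback (most recent call last):
  File "<stdin>", line 17, in <module>
  File "<stdin>", line 16, in tm
ValueError: attempt to get argmax of an empty sequence
```

```bash
python3 - <<'E'
from h import *
y=np.radians(-11.4)
plan([625,-15,310],toolR([np.cos(y),np.sin(y),0],[0,0,-1]),24)
t=load('t0')
a=(183.5,196.2)
B=[np.array(c)/(400/70)+[150,173]-.4 for c in[(743-400,445-400),(725-400,592-400),(465-400,560-400)]]
print('tape',onz(t,(186,196),104),'base',[onz(t,c,12).round(0) for c in B])
for c in[(528,490),(665,500)]: print('axis~',onz(t,np.array([c[0]-400,c[1]-400])/(400/70)+[150,173]-.4,100).round(0))
E
```

```text
n 24 offset [ 0.0307 -0.0033 -0.0031] twist [-0.     -0.     -0.0429]
tape [564.36651568 197.13813826 104.        ] base [array([625., 137.,  12.]), array([540., 147.,  12.]), array([559., 296.,  12.])]
axis~ [588. 241. 100.]
axis~ [583. 168. 100.]
```

Emit:
send_rows(
  offset=[
    [0.031,-0.003,-0.004],
    [0.031,-0.003,-0.004],
    [0.031,-0.003,-0.004],
    [0.031,-0.003,-0.004],
    [0.031,-0.003,-0.004],
    [0.031,-0.003,-0.004],
    [0.031,-0.003,-0.004],
    [0.031,-0.003,-0.004],
    [0.031,-0.003,-0.004],
    [0.031,-0.003,-0.004],
    [0.031,-0.003,-0.004],
    [0.031,-0.003,-0.004],
  ],
  twist=[
    [0,0,-0.043],
    [0,0,-0.043],
    [0,0,-0.043],
    [0,0,-0.043],
    [0,0,-0.043],
    [0,0,-0.043],
    [0,0,-0.043],
    [0,0,-0.043],
    [0,0,-0.043],
    [0,0,-0.043],
    [0,0,-0.043],
    [0,0,-0.043],
  ],
  gripper=[1,1,1,1,1,1,1,1,1,1,1,1],
  newtons=40,
)

```text
t: 1.1
tool_pos: [499.2, -356.2, 284.3]
tool_rot: [-2.855, -1.311, 0.001]
force: [-0.3, -0.0, -0.2]
finger_gap: 1.002
finger_force: 0.0
```

Emit:
send_rows(
  offset=[
    [0.031,-0.003,-0.002],
    [0.031,-0.003,-0.002],
    [0.031,-0.003,-0.002],
    [0.031,-0.003,-0.002],
    [0.031,-0.003,-0.002],
    [0.031,-0.003,-0.002],
    [0.031,-0.003,-0.002],
    [0.031,-0.003,-0.002],
    [0.031,-0.003,-0.002],
    [0.031,-0.003,-0.002],
    [0.031,-0.003,-0.002],
    [0.031,-0.003,-0.002],
  ],
  twist=[
    [0,0,-0.043],
    [0,0,-0.043],
    [0,0,-0.043],
    [0,0,-0.043],
    [0,0,-0.043],
    [0,0,-0.043],
    [0,0,-0.043],
    [0,0,-0.043],
    [0,0,-0.043],
    [0,0,-0.043],
    [0,0,-0.043],
    [0,0,-0.043],
  ],
  gripper=[1,1,1,1,1,1,1,1,1,1,1,1],
)

```text
t: 2.1
tool_pos: [635.3, -12.7, 308.1]
tool_rot: [-2.426, -1.995, 0.001]
force: [0.5, -0.1, 0.0]
finger_gap: 1.002
finger_force: 0.0
```

```bash
python3 - <<'E'
from h import *
s=robot.sense();print(s['t'],s['tool_pos'],R.from_rotvec(s['tool_rot']).as_matrix().round(3),s['joints'].round(2))
w=grab('wrist','w0.png');print(w['camera_matrix'],w['tool_from_camera'].round(3))
np.savez('pics/w0pose.npz',p=s['tool_pos'],r=s['tool_rot'])
cv2.imwrite('pics/w0x.png',cv2.resize(w['pixels'][:,:,::-1],(800,600),interpolation=cv2.INTER_CUBIC))
E
```

```text
2.1 [635.3154674  -12.67779109 308.08753784] [[ 0.193  0.981 -0.001]
 [ 0.981 -0.193 -0.   ]
 [-0.    -0.001 -1.   ]] [ 0.35  0.38 -0.56  1.29  0.2   1.52 -0.38]
[[297.31863964   0.         248.7654862 ]
 [  0.         297.31863964 195.49328416]
 [  0.           0.           1.        ]] [[-0.00000e+00 -9.59000e-01 -2.83000e-01  7.83150e+01]
 [ 1.00000e+00 -0.00000e+00  1.00000e-03  1.26000e-01]
 [-1.00000e-03 -2.83000e-01  9.59000e-01 -1.48362e+02]
 [ 0.00000e+00  0.00000e+00  0.00000e+00  1.00000e+00]]
```

View pics/w0x.png

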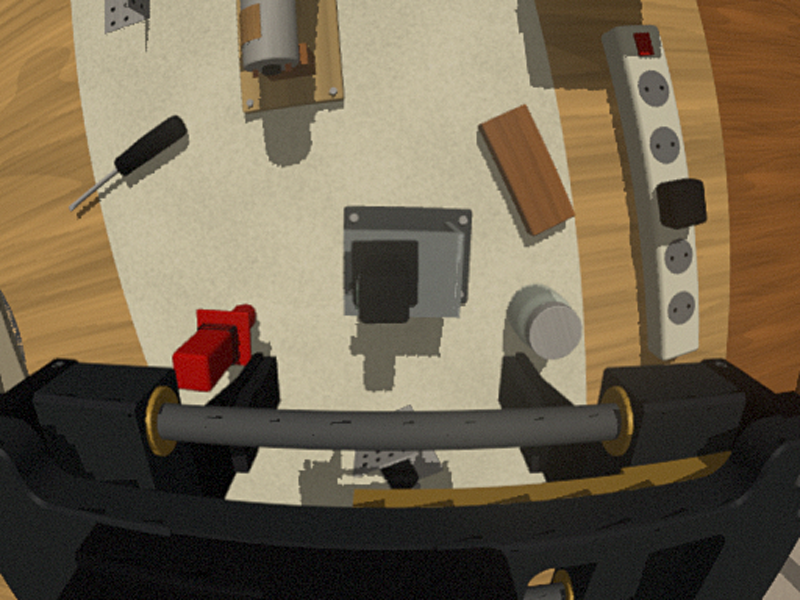

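Wrist view is good: the handle sits at about (385,300)/800 px with the collar behind it, flats nearly square to the gripper. The red look-alike is lying at (215,345). I'll stretch the contrast to find the handle edges.

```bash
cat >> h.py <<'E'
def wonz(w,p,r,uv,z):
    """wrist pixel -> world point on height z (equidistant fisheye)"""
    K=w['camera_matrix'];T=w['tool_from_camera'];v=(np.array(uv,float)-K[:2,2])/K[0,0];th=np.hypot(*v)
    d=np.r_[v/th*np.sin(th),np.cos(th)] if th>1e-9 else np.array([0,0,1.])
    Rw=R.from_rotvec(r).as_matrix();o=Rw@T[:3,3]+p;d=Rw@T[:3,:3]@d
    return o+d*(z-o[2])/d[2] if z is not None else (o,d)
E
python3 - <<'E'
from h import *
im=cv2.imread('pics/w0.png')[145:215,210:310].astype(float)
g=np.clip((im-5)*4,0,255).astype(np.uint8)
cv2.imwrite('pics/w0c.png',cv2.resize(g,(800,560),interpolation=cv2.INTER_CUBIC))
E
```

```text
(no output)
```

View pics/w0c.png

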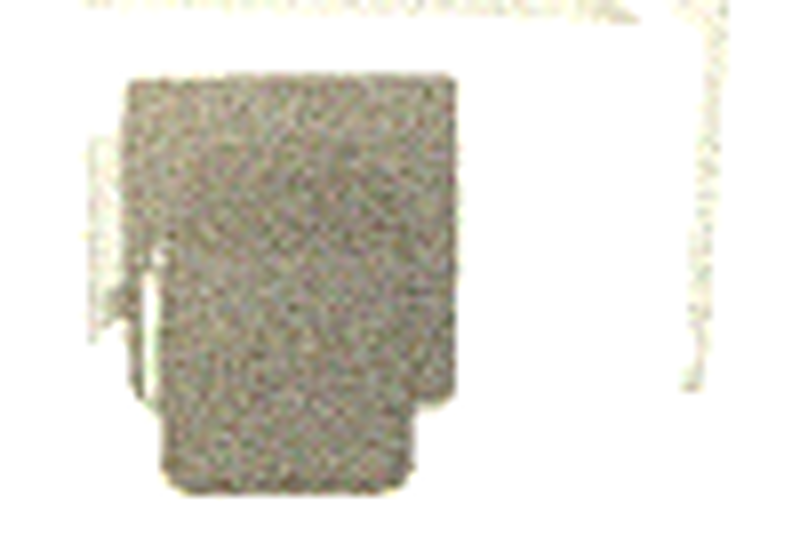

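```bash
python3 - <<'E'
from h import *
w=load('w0');q=load('w0pose');f=lambda c,z:wonz(w,q['p'],q['r'],np.array(c)/8+[209.56,144.56],z)
Rm=R.from_rotvec(q['r']).as_matrix()
tl=lambda P:(Rm.T@(P-q['p']))  # tool coords
a,b,c=f((163,460),179),f((412,460),179),f((288,492),179)
print('handle L,R,bottom tool',tl(a),tl(b),tl(c))
a,b=f((125,200),101),f((456,200),101);print('collar L,R',tl(a),tl(b))
a=f((290,75),95);print('collar top edge',tl(a), 'low edge R',tl(f((435,405),101)))
for u in((127,80),(455,76)): print('corner',f(u,95))
h0=tl(f((288,492),179));print('handle axis world',q['p']+Rm@np.array([h0[0]+16,(tl(f((163,460),179))+tl(f((412,460),179)))[1]/2,0]))
E
```

```text
handle L,R,bottom tool [-10.2963765  -18.1447193  129.10406722] [-10.29470212  12.37492542 129.07931404] [-14.42115914  -2.82875716 129.09235383]
collar L,R [  6.40561346 -28.39904435 207.10954158] [  6.3702884   22.0898536  207.06859874]
collar top edge [ 24.70575377  -3.22688715 213.08598409] low edge R [-26.20900549  19.30221336 207.07645636]
corner [612.05049408  16.35288383  95.        ]
corner [661.53557457   7.20764808  95.        ]
handle axis world [632.78927871 -10.57214742 308.0896064 ]
```

Emit:
send_rows(
  offset=[
    [0.0005,-0.003,0.02],
    [0,0,0.03],
    [0,0,0.03],
    [0,0,0.03],
    [0,0,0.025],
    [0,0,0.02],
    [0,0,0.011],
    [0,0,0],
    [0,0,0],
  ],
  twist=[
    [0,0,0],
    [0,0,0],
    [0,0,0],
    [0,0,0],
    [0,0,0],
    [0,0,0],
    [0,0,0],
    [0,0,0],
    [0,0,0],
  ],
  gripper=[1,1,1,1,1,1,1,1,1],
)

```text
t: 2.9
tool_pos: [632.5, -13.0, 142.9]
tool_rot: [-2.428, -1.993, 0.0]
force: [0.4, 0.8, 1.0]
finger_gap: 1.003
finger_force: 0.0
```

Emit:
send_rows(
  offset=[
    [0,0,0],
    [0,0,0],
    [0,0,0],
    [0,0,0],
    [0,0,0],
    [0,0,0],
    [0,0,0],
    [0,0,0],
    [0,0,0],
    [0,0,0],
  ],
  twist=[
    [0,0,0],
    [0,0,0],
    [0,0,0],
    [0,0,0],
    [0,0,0],
    [0,0,0],
    [0,0,0],
    [0,0,0],
    [0,0,0],
    [0,0,0],
  ],
  gripper=[0.1,-0.2,-0.4,-0.6,-0.6,-0.6,-0.6,-0.6,-0.6,-0.6],
  newtons=35,
)

```text
t: 3.73
tool_pos: [632.3, -12.9, 142.5]
tool_rot: [-2.428, -1.993, 0.0]
force: [-0.3, -0.3, 1.2]
finger_gap: 0.363
finger_force: 35.0
```

Emit:
send_rows(
  offset=[
    [0,0,-0.005],
    [0,0,-0.01],
    [0,0,-0.015],
    [0,0,-0.02],
    [0,0,-0.02],
    [0,0,-0.02],
    [0,0,-0.02],
    [0,0,-0.02],
    [0,0,-0.02],
    [0,0,-0.015],
    [0,0,-0.005],
    [0,0,0],
  ],
  twist=[
    [0,0,0],
    [0,0,0],
    [0,0,0],
    [0,0,0],
    [0,0,0],
    [0,0,0],
    [0,0,0],
    [0,0,0],
    [0,0,0],
    [0,0,0],
    [0,0,0],
    [0,0,0],
  ],
  gripper=[-0.6,-0.6,-0.6,-0.6,-0.6,-0.6,-0.6,-0.6,-0.6,-0.6,-0.6,-0.6],
)

```text
t: 4.73
tool_pos: [632.9, -12.7, 314.4]
tool_rot: [2.427, 1.992, 0.003]
force: [0.2, 0.7, -0.9]
finger_gap: 0.367
finger_force: 35.0
```

```bash
python3 - <<'E'
from h import *
s=robot.sense();print(s['t'],s['tool_pos'],s['finger_force'])
w=grab('wrist','w1.png');np.savez('pics/w1pose.npz',p=s['tool_pos'],r=s['tool_rot'])
cv2.imwrite('pics/w1x.png',cv2.resize(w['pixels'][:,:,::-1],(800,600),interpolation=cv2.INTER_CUBIC))
E
```

```text
4.7333 [632.87332887 -12.73666415 314.42921709] 34.95643697446212
```

View pics/w1x.png

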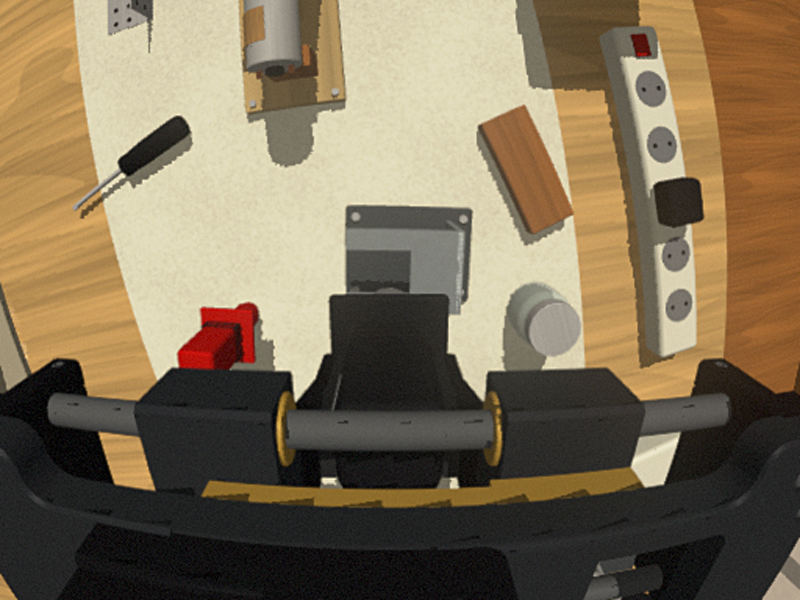

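Emit:
send_rows(
  offset=[
    [0.008,-0.01,-0.002],
    [0.015,-0.018,-0.002],
    [0.02,-0.023,-0.002],
    [0.02,-0.023,-0.002],
    [0.02,-0.023,-0.002],
    [0.016,-0.019,-0.002],
    [0.012,-0.014,-0.002],
    [0.008,-0.008,-0.001],
    [0,0,0],
    [0,0,0],
  ],
  twist=[
    [0,0,-0.01],
    [0,0,-0.01],
    [0,0,-0.01],
    [0,0,-0.01],
    [0,0,-0.01],
    [0,0,-0.01],
    [0,0,-0.008],
    [0,0,0],
    [0,0,0],
    [0,0,0],
  ],
  gripper=[-0.6,-0.6,-0.6,-0.6,-0.6,-0.6,-0.6,-0.6,-0.6,-0.6],
)

```text
t: 5.62
tool_pos: [515.8, 126.2, 327.3]
tool_rot: [2.359, 2.074, -0.001]
force: [0.6, -1.0, -2.2]
finger_gap: 0.365
finger_force: 35.0
```

```bash
python3 - <<'E'
from h import *
s=robot.sense();print(s['t'],s['tool_pos'],s['joints'].round(2))
w=grab('wrist','w2.png');np.savez('pics/w2pose.npz',p=s['tool_pos'],r=s['tool_rot'])
c=w['pixels'][0:210,150:430]
cv2.imwrite('pics/w2x.png',cv2.resize(c[:,:,::-1],(800,600),interpolation=cv2.INTER_CUBIC))
h=cv2.cvtColor(w['pixels'],cv2.COLOR_RGB2HSV);print(h.shape)
E
```

```text
5.6167 [515.76090357 126.18754789 327.32733119] [ 0.28  0.14 -0.67  1.53  0.09  1.5  -0.52]
(384, 512, 3)
```

View pics/w2x.png

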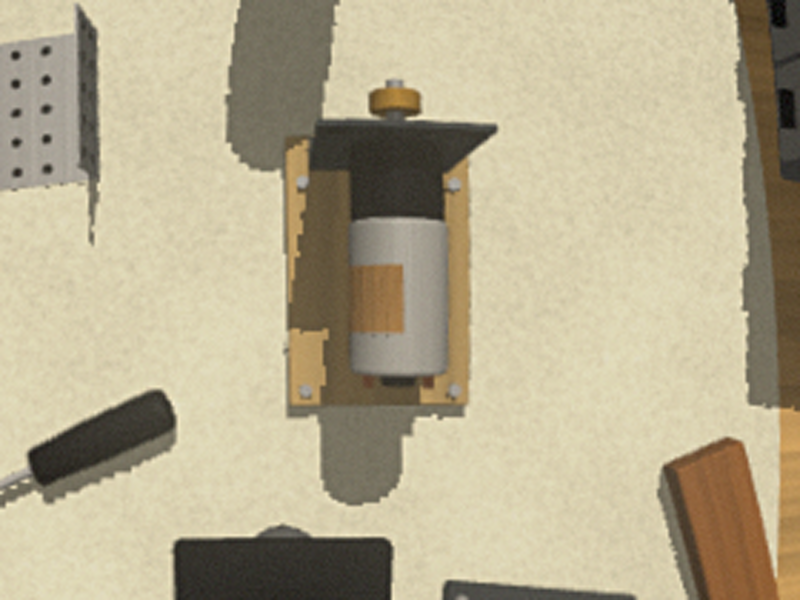

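```bash
python3 - <<'E'
from h import *
w=load('w2');q=load('w2pose');U=lambda c:np.array(c)/(800/280)+[149.68,-.32]
f=lambda c,z:wonz(w,q['p'],q['r'],U(c),z)
for c in[(287,140),(287,406),(467,402),(469,175)]: print('base',f(c,12).round(1))
L=lambda u0,u1,z:(f(u0,z),f(u1,z))
def bis(row):
    o,a=wonz(w,q['p'],q['r'],U((350.5,row)),None);o,b=wonz(w,q['p'],q['r'],U((448,row)),None)
    a/=np.linalg.norm(a);b/=np.linalg.norm(b);d=a+b; print('half-angle->radius',np.sin(np.arccos(a@b)/2)*np.linalg.norm(d/2*0+d/np.linalg.norm(d)*((85-o[2])/(d/np.linalg.norm(d))[2])))
    return o+d*(85-o[2])/d[2]
A,B=bis(230),bis(365);print('axis pts',A,B,'len@85',f((399,218),104),f((399,375),104))
ay=A-B;ay[2]=0;ay/=np.linalg.norm(ay);ax=np.array([ay[1],-ay[0],0]);print('axis yaw y',np.degrees(np.arctan2(ay[1],ay[0])))
def edge(c):
    o,d=wonz(w,q['p'],q['r'],U(c),None);M=np.array([ax,[0,0,1]])
    p=M@(o-A*[1,1,0]-[0,0,85]);v=M@d;k=np.roots([v@v,2*p@v,p@p-23.2**2]).real.min();e=p+k*v;return np.degrees(np.arctan2(-e[0],e[1])),(o+k*d)
for c in[(404,270),(404,298),(404,328)]: print('edge angle',edge(c))
for c in[(375,265),(375,332),(375,298.5)]: r=edge(c);print('tape y',(r[1]-B)@ay,r)
E
```

```text
base [540.9 299.7  12. ]
base [522.1 154.2  12. ]
base [621.5 144.9  12. ]
base [636.9 270.8  12. ]
half-angle->radius 22.164995592092126
half-angle->radius 22.456122569543407
axis pts [583.7263788  237.12328677  85.        ] [576.38010747 174.86413537  85.        ] len@85 [581.45699785 240.66609501 104.        ] [573.32274079 171.80287026 104.        ]
axis yaw y 83.27049807913745
edge angle (np.float64(2.9752883064976174), array([580.18838521, 217.41535742, 108.16872673]))
edge angle (np.float64(3.0065906042482564), array([578.74488461, 205.28980371, 108.16806539]))
edge angle (np.float64(2.9362186952355183), array([577.2420618 , 192.310643  , 108.16954248]))
tape y 44.911174991933734 (np.float64(34.86178311119931), array([568.47316702, 221.01985478, 104.03637304]))
tape y 15.461040418805757 (np.float64(35.046241068966914), array([564.961343  , 191.77979209, 103.99358173]))
tape y 30.175836945000952 (np.float64(35.01247498709981), array([566.69677257, 206.39189825, 104.00142966]))
```

```bash
cat > aim.py <<'E'
from h import *
C=np.array([579.9,204.85,85]);ax=np.array([.993,-.117,0]);ph=np.radians(39);n=-ax*np.sin(ph)+np.array([0,0,np.cos(ph)])
Rt=toolR(ax,-n); P=lambda d:C+n*(23.2+d+119.5)
E
python3 - <<'E'
from aim import *
print(P(110),P(50),n)
s=robot.sense();R0=R.from_rotvec(s['tool_rot']);p=s['tool_pos']
d,w=plan(P(110),Rt,16);p=p.copy();r=R0
for k in range(16):
    p=p+r.apply(d*1000);r=r*R.from_rotvec(w)
    if k%3==0 or k==15: print(p.round(0),'lens',(p+r.apply([0,0,119.5])).round(0))
print('then',Rt.inv().apply(P(50)-P(110)))
E
```

```text
[421.98394202 223.45642375 281.38478446] [459.47885092 219.0385946  234.75602677] [-0.62491515  0.07363049  0.77714596]
n 16 offset [ 0.0053 -0.0073  0.0007] twist [-0.0426  0.0003 -0.0007]
[510. 132. 326.] lens [515. 131. 207.]
[490. 150. 323.] lens [510. 148. 205.]
[471. 169. 316.] lens [506. 165. 202.]
[454. 187. 307.] lens [502. 181. 198.]
[437. 206. 295.] lens [499. 198. 194.]
[422. 223. 281.] lens [497. 215. 189.]
then [-3.59555637e-15 -2.32949199e-15  5.99968870e+01]
```

Emit:
send_rows(
  offset=[
    [0.0053,-0.0073,0.0007],
    [0.0053,-0.0073,0.0007],
    [0.0053,-0.0073,0.0007],
    [0.0053,-0.0073,0.0007],
    [0.0053,-0.0073,0.0007],
    [0.0053,-0.0073,0.0007],
    [0.0053,-0.0073,0.0007],
    [0.0053,-0.0073,0.0007],
  ],
  twist=[
    [-0.0426,0,-0.0007],
    [-0.0426,0,-0.0007],
    [-0.0426,0,-0.0007],
    [-0.0426,0,-0.0007],
    [-0.0426,0,-0.0007],
    [-0.0426,0,-0.0007],
    [-0.0426,0,-0.0007],
    [-0.0426,0,-0.0007],
  ],
  gripper=[-0.6,-0.6,-0.6,-0.6,-0.6,-0.6,-0.6,-0.6],
)

```text
t: 6.33
tool_pos: [465.2, 174.9, 313.2]
tool_rot: [2.149, 1.897, 0.327]
force: [-0.2, -0.1, -0.9]
finger_gap: 0.365
finger_force: 35.0
```

Emit:
send_rows(
  offset=[
    [0.0053,-0.0073,0.0007],
    [0.0053,-0.0073,0.0007],
    [0.0053,-0.0073,0.0007],
    [0.0053,-0.0073,0.0007],
    [0.0053,-0.0073,0.0007],
    [0.0053,-0.0073,0.0007],
    [0.0053,-0.0073,0.0007],
    [0.0053,-0.0073,0.0007],
    [0,0,0],
    [0,0,0],
  ],
  twist=[
    [-0.0426,0,-0.0007],
    [-0.0426,0,-0.0007],
    [-0.0426,0,-0.0007],
    [-0.0426,0,-0.0007],
    [-0.0426,0,-0.0007],
    [-0.0426,0,-0.0007],
    [-0.0426,0,-0.0007],
    [-0.0426,0,-0.0007],
    [0,0,0],
    [0,0,0],
  ],
  gripper=[-0.6,-0.6,-0.6,-0.6,-0.6,-0.6,-0.6,-0.6,-0.6,-0.6],
)

```text
t: 7.17
tool_pos: [421.6, 223.3, 281.0]
tool_rot: [1.917, 1.706, 0.599]
force: [0.4, -1.1, -1.4]
finger_gap: 0.367
finger_force: 35.0
```

```bash
python3 - <<'E'
from aim import *
s=robot.sense();print(s['t'],s['tool_pos'],s['joints'].round(2),s['finger_gap'])
plan(P(50),Rt,5)
w=grab('wrist','w3.png');np.savez('pics/w3pose.npz',p=s['tool_pos'],r=s['tool_rot'])
cv2.imwrite('pics/w3x.png',cv2.resize(w['pixels'][0:300,80:480,::-1],(800,600),interpolation=cv2.INTER_CUBIC))
E
```

```text
7.1667 [421.56252893 223.32020016 280.96071432] [ 0.19 -0.48 -0.9   2.15  0.18  0.84 -0.95] 0.36711090893688514
n 5 offset [0.0001 0.0001 0.012 ] twist [-0.      0.0007  0.0005]
```

View pics/w3x.png

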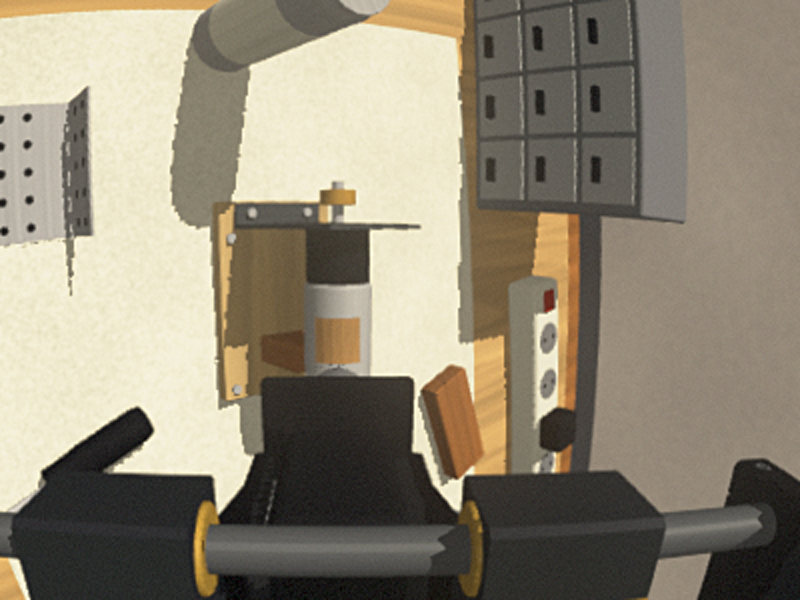

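The tape (crop x 315–360, y 318–364) is centred on the case (304–371) and in line with the collar, so the tilt is right. Checking position along the shaft.

```bash
python3 - <<'E'
from aim import *
w=load('w3');q=load('w3pose');T0=C+n*23.2
Rm=R.from_rotvec(q['r']).as_matrix()
for c in((337.5,341),(337.5,318),(337.5,364),(304.5,330),(371,330)):
    o,d=wonz(w,q['p'],q['r'],np.array(c)/2+[79.75,-.25],None);X=o+d*((T0-o)@n)/(d@n);print('tool frame',(Rm.T@(X-q['p'])).round(1))
E
```

```text
tool frame [9.000e-01 2.000e-01 2.294e+02]
tool frame [1.600e+01 2.000e-01 2.294e+02]
tool frame [-1.450e+01  2.000e-01  2.295e+02]
tool frame [  8.2 -21.1 229.4]
tool frame [  8.2  21.8 229.4]
```

Tape centre lies within 1 mm of the tool axis, 30 mm size confirmed. Approach 60 mm and hold.

Emit:
send_rows(
  offset=[
    [0,0,0.008],
    [0.0005,0,0.012],
    [0,0,0.012],
    [0,0,0.012],
    [0,0,0.01],
    [0,0,0.006],
    [0,0,0],
    [0,0,0],
    [0,0,0],
    [0,0,0],
    [0,0,0],
    [0,0,0],
  ],
  twist=[
    [0,0,0],
    [0,0,0],
    [0,0,0],
    [0,0,0],
    [0,0,0],
    [0,0,0],
    [0,0,0],
    [0,0,0],
    [0,0,0],
    [0,0,0],
    [0,0,0],
    [0,0,0],
  ],
  gripper=[-0.6,-0.6,-0.6,-0.6,-0.6,-0.6,-0.6,-0.6,-0.6,-0.6,-0.6,-0.6],
)

```text
t: 8.22
tool_pos: [458.9, 220.0, 234.8]
tool_rot: [1.915, 1.705, 0.601]
force: [-0.6, 0.3, -0.8]
finger_gap: 0.363
finger_force: 35.0
```

Emit:
send_rows(
  offset=[
    [0,0,0],
    [0,0,0],
    [0,0,0],
    [0,0,0],
    [0,0,0],
    [0,0,0],
    [0,0,0],
    [0,0,0],
    [0,0,0],
    [0,0,0],
    [0,0,0],
    [0,0,0],
  ],
  twist=[
    [0,0,0],
    [0,0,0],
    [0,0,0],
    [0,0,0],
    [0,0,0],
    [0,0,0],
    [0,0,0],
    [0,0,0],
    [0,0,0],
    [0,0,0],
    [0,0,0],
    [0,0,0],
  ],
  gripper=[-0.6,-0.6,-0.6,-0.6,-0.6,-0.6,-0.6,-0.6,-0.6,-0.6,-0.6,-0.6],
)

```text
t: 9.22
tool_pos: [458.9, 219.7, 234.4]
tool_rot: [1.916, 1.705, 0.601]
force: [-0.1, 0.2, -1.0]
finger_gap: 0.366
finger_force: 35.0
```

Emit:
send_rows(
  offset=[
    [0,0,0],
    [0,0,0],
    [0,0,0],
    [0,0,0],
    [0,0,0],
    [0,0,0],
    [0,0,0],
    [0,0,0],
    [0,0,0],
    [0,0,0],
    [0,0,0],
    [0,0,0],
  ],
  twist=[
    [0,0,0],
    [0,0,0],
    [0,0,0],
    [0,0,0],
    [0,0,0],
    [0,0,0],
    [0,0,0],
    [0,0,0],
    [0,0,0],
    [0,0,0],
    [0,0,0],
    [0,0,0],
  ],
  gripper=[-0.6,-0.6,-0.6,-0.6,-0.6,-0.6,-0.6,-0.6,-0.6,-0.6,-0.6,-0.6],
)

```text
t: 10.22
tool_pos: [459.0, 219.7, 234.4]
tool_rot: [1.916, 1.705, 0.601]
force: [-0.6, -0.7, -1.1]
finger_gap: 0.363
finger_force: 35.0
```

```bash
python3 - <<'E'
from aim import *
s=robot.sense();print(s['t'],s['tool_pos'],P(50),s['joints'].round(2))
w=grab('wrist','w4.png');q=s
print('angle err',(R.from_rotvec(s['tool_rot']).inv()*Rt).magnitude())
h=cv2.cvtColor(w['pixels'],cv2.COLOR_RGB2HSV).astype(int)
# tape blob in the case region above collar
m=((h[...,0]>5)&(h[...,0]<22)&(h[...,1]>90)).astype(np.uint8);nn,l,st,ce=cv2.connectedComponentsWithStats(m)
for k in range(1,nn):
    if st[k,4]>80 and st[k,4]<3000: print(st[k],ce[k])
# retreat plan: back 60, then to above stand with the hanging yaw
H=np.array([632.3,-12.9]);Rh=R.from_rotvec([-2.428,-1.993,0])
plan([632.3,-12.9,320],Rh,20,P(110),Rt)
E
```

```text
10.2167 [458.95979046 219.71035471 234.42697759] [459.47885092 219.0385946  234.75602677] [ 0.33 -0.35 -1.03  2.17  0.31  0.71 -1.05]
angle err 0.003906300758182981
[  0   0  31   7 107] [10.42056075  1.69158879]
[238  93  21  20 236] [246.44915254  99.40677966]
[   0  103   33  150 2241] [  9.99643017 198.99196787]
[235 169  27  20 444] [248.18018018 177.05405405]
[176 250  15  49 404] [181.58415842 274.01237624]
[308 250  14  49 382] [316.06544503 274.13874346]
[  0 367  12  17 108] [  3.52777778 377.52777778]
n 20 offset [-0.01    0.0124  0.0025] twist [ 0.034  -0.0013  0.0038]
```

Emit:
send_rows(
  offset=[
    [0,0,-0.008],
    [0,0,-0.013],
    [0,0,-0.013],
    [0,0,-0.013],
    [0,0,-0.013],
    [-0.01,0.0124,0.0025],
    [-0.01,0.0124,0.0025],
    [-0.01,0.0124,0.0025],
    [-0.01,0.0124,0.0025],
  ],
  twist=[
    [0,0,0],
    [0,0,0],
    [0,0,0],
    [0,0,0],
    [0,0,0],
    [0.034,-0.0013,0.0038],
    [0.034,-0.0013,0.0038],
    [0.034,-0.0013,0.0038],
    [0.034,-0.0013,0.0038],
  ],
  gripper=[-0.6,-0.6,-0.6,-0.6,-0.6,-0.6,-0.6,-0.6,-0.6],
)

```text
t: 11.02
tool_pos: [462.1, 178.9, 303.2]
tool_rot: [2.023, 1.772, 0.496]
force: [0.3, 0.1, -0.8]
finger_gap: 0.363
finger_force: 35.0
```

Emit:
send_rows(
  offset=[
    [-0.01,0.0124,0.0025],
    [-0.01,0.0124,0.0025],
    [-0.01,0.0124,0.0025],
    [-0.01,0.0124,0.0025],
    [-0.01,0.0124,0.0025],
    [-0.01,0.0124,0.0025],
    [-0.01,0.0124,0.0025],
    [-0.01,0.0124,0.0025],
  ],
  twist=[
    [0.034,-0.0013,0.0038],
    [0.034,-0.0013,0.0038],
    [0.034,-0.0013,0.0038],
    [0.034,-0.0013,0.0038],
    [0.034,-0.0013,0.0038],
    [0.034,-0.0013,0.0038],
    [0.034,-0.0013,0.0038],
    [0.034,-0.0013,0.0038],
  ],
  gripper=[-0.6,-0.6,-0.6,-0.6,-0.6,-0.6,-0.6,-0.6],
)

```text
t: 11.68
tool_pos: [547.9, 85.0, 325.5]
tool_rot: [2.232, 1.891, 0.263]
force: [0.6, 0.8, -1.6]
finger_gap: 0.366
finger_force: 35.0
```

Emit:
send_rows(
  offset=[
    [-0.01,0.0124,0.0025],
    [-0.01,0.0124,0.0025],
    [-0.01,0.0124,0.0025],
    [-0.01,0.0124,0.0025],
    [-0.01,0.0124,0.0025],
    [-0.01,0.0124,0.0025],
    [-0.01,0.0124,0.0025],
    [-0.01,0.0124,0.0025],
    [0,0,0],
    [0,0,0],
  ],
  twist=[
    [0.034,-0.0013,0.0038],
    [0.034,-0.0013,0.0038],
    [0.034,-0.0013,0.0038],
    [0.034,-0.0013,0.0038],
    [0.034,-0.0013,0.0038],
    [0.034,-0.0013,0.0038],
    [0.034,-0.0013,0.0038],
    [0.034,-0.0013,0.0038],
    [0,0,0],
    [0,0,0],
  ],
  gripper=[-0.6,-0.6,-0.6,-0.6,-0.6,-0.6,-0.6,-0.6,-0.6,-0.6],
)

```text
t: 12.52
tool_pos: [632.9, -11.8, 319.4]
tool_rot: [2.428, 1.991, -0.003]
force: [-0.2, 0.6, -1.8]
finger_gap: 0.368
finger_force: 35.0
```

```bash
python3 - <<'E'
from h import *
s=robot.sense();print(s['t'],s['tool_pos'],s['joints'].round(2))
plan([632.3,-12.9,300],R.from_rotvec([-2.428,-1.993,0]),2)
E
```

```text
12.5167 [632.87364183 -11.84359804 319.41215303] [ 0.26  0.36 -0.43  1.28  0.15  1.53 -0.35]
n 2 offset [-0.0006 -0.0002  0.0097] twist [ 0.0002  0.0014 -0.0006]
```

Emit:
send_rows(
  offset=[
    [-0.0012,-0.0004,0.02],
    [0,0,0.03],
    [0,0,0.025],
    [0,0,0.015],
    [0,0,0],
    [0,0,0],
  ],
  twist=[
    [0.0004,0.0028,-0.0012],
    [0,0,0],
    [0,0,0],
    [0,0,0],
    [0,0,0],
    [0,0,0],
  ],
  gripper=[-0.6,-0.6,-0.6,-0.6,-0.6,-0.6],
)

```text
t: 13.02
tool_pos: [631.5, -11.6, 230.8]
tool_rot: [2.426, 1.995, 0.001]
force: [0.4, 0.9, -0.8]
finger_gap: 0.361
finger_force: 35.0
```

```bash
python3 - <<'E'
from h import *
s=robot.sense();print(s['t'],s['tool_pos'],s['force'])
plan([632.3,-12.9,150],R.from_rotvec([-2.428,-1.993,0]),1)
E
```

```text
13.0167 [631.47412888 -11.62234239 230.84151525] [ 0.36787855  0.90600303 -0.83161435]
n 1 offset [-0.0011  0.001   0.0808] twist [0.0014 0.0002 0.0021]
```

Emit:
send_rows(
  offset=[
    [-0.001,0.001,0.008],
    [0,0,0.012],
    [0,0,0.015],
    [0,0,0.015],
    [0,0,0.012],
    [0,0,0.01],
    [0,0,0.008],
    [0,0,0],
    [0,0,0],
  ],
  twist=[
    [0.001,0,0.002],
    [0,0,0],
    [0,0,0],
    [0,0,0],
    [0,0,0],
    [0,0,0],
    [0,0,0],
    [0,0,0],
    [0,0,0],
  ],
  gripper=[-0.6,-0.6,-0.6,-0.6,-0.6,-0.6,-0.6,-0.6,-0.6],
)

```text
t: 13.77
tool_pos: [632.8, -13.5, 150.2]
tool_rot: [-2.429, -1.992, -0.0]
force: [-0.1, 1.0, -1.1]
finger_gap: 0.368
finger_force: 35.0
```

Emit:
send_rows(
  offset=[
    [0,0,0.003],
    [0,0,0.002],
    [0,0,0.001],
    [0,0,0],
    [0,0,0],
  ],
  twist=[
    [0,0,0],
    [0,0,0],
    [0,0,0],
    [0,0,0],
    [0,0,0],
  ],
  gripper=[-0.6,-0.6,-0.6,-0.6,-0.6],
)

```text
t: 14.18
tool_pos: [632.9, -13.6, 144.4]
tool_rot: [2.429, 1.992, 0.0]
force: [0.5, 0.1, -1.3]
finger_gap: 0.367
finger_force: 35.0
```

Emit:
send_rows(
  offset=[
    [0,0,0.001],
    [0,0,0],
    [0,0,0],
  ],
  twist=[
    [0,0,0],
    [0,0,0],
    [0,0,0],
  ],
  gripper=[-0.6,-0.6,-0.6],
)

```text
t: 14.43
tool_pos: [632.8, -13.6, 143.2]
tool_rot: [2.429, 1.992, 0.0]
force: [-0.8, 0.2, -1.8]
finger_gap: 0.367
finger_force: 35.0
```

Emit:
send_rows(
  offset=[
    [0,0,0.001],
    [0,0,0],
    [0,0,0],
  ],
  twist=[
    [0,0,0],
    [0,0,0],
    [0,0,0],
  ],
  gripper=[-0.6,-0.6,-0.6],
)

```text
t: 14.68
tool_pos: [632.9, -13.5, 142.4]
tool_rot: [2.429, 1.992, 0.001]
force: [-0.4, -0.3, 1.0]
finger_gap: 0.368
finger_force: 35.0
```

Emit:
send_rows(
  offset=[
    [0,0,0.0005],
    [0,0,0],
    [0,0,0],
  ],
  twist=[
    [0,0,0],
    [0,0,0],
    [0,0,0],
  ],
  gripper=[-0.6,-0.6,-0.6],
)

```text
t: 14.93
tool_pos: [633.0, -13.5, 142.4]
tool_rot: [2.429, 1.992, 0.001]
force: [-2.3, -0.1, 4.3]
finger_gap: 0.367
finger_force: 35.0
```

The collar is resting: force went from −1.8 to +4.3 N at the original height. Release, then lift straight up.

Emit:
send_rows(
  offset=[
    [0,0,0],
    [0,0,0],
    [0,0,0],
    [0,0,0],
    [0,0,0],
    [0,0,0],
    [0,0,0],
    [0,0,0],
    [0,0,0],
    [0,0,0],
  ],
  twist=[
    [0,0,0],
    [0,0,0],
    [0,0,0],
    [0,0,0],
    [0,0,0],
    [0,0,0],
    [0,0,0],
    [0,0,0],
    [0,0,0],
    [0,0,0],
  ],
  gripper=[-0.25,-0.22,-0.15,0,0.3,0.6,1,1,1,1],
)

```text
t: 15.77
tool_pos: [632.8, -13.6, 141.7]
tool_rot: [2.429, 1.992, 0.0]
force: [-0.3, 0.7, 0.3]
finger_gap: 0.87
finger_force: 0.0
```

Emit:
send_rows(
  offset=[
    [0,0,-0.01],
    [0,0,-0.02],
    [0,0,-0.025],
    [0,0,-0.03],
    [0,0,-0.03],
    [0,0,-0.03],
    [0,0,-0.02],
    [0,0,0],
    [0,0,0],
  ],
  twist=[
    [0,0,0],
    [0,0,0],
    [0,0,0],
    [0,0,0],
    [0,0,0],
    [0,0,0],
    [0,0,0],
    [0,0,0],
    [0,0,0],
  ],
  gripper=[1,1,1,1,1,1,1,1,1],
)

```text
t: 16.52
tool_pos: [633.2, -13.4, 308.6]
tool_rot: [2.428, 1.991, 0.004]
force: [1.2, 0.9, -0.9]
finger_gap: 1.001
finger_force: 0.0
```

```bash
python3 - <<'E'
from h import *
s=robot.sense();print(s['t'],s['tool_pos'])
w=grab('wrist','w5.png')
a=np.clip((w['pixels'][130:230,190:330,::-1].astype(float)-5)*2.5,0,255).astype(np.uint8);b=grab('scene','s1.png')['pixels'][155:255,230:330,::-1]
cv2.imwrite('pics/w5x.png',np.hstack([cv2.resize(a,(448,320)),cv2.resize(b,(320,320))]))
E
```

```text
16.5167 [633.22757275 -13.39608992 308.62471311]
```

View pics/w5x.png

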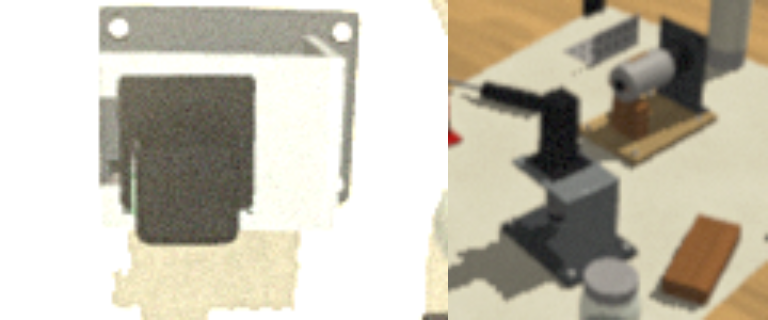

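The pictures show the thermometer upright in the fork as at the start (collar flat on the prongs, wrist crop ≈(187,150)) and the gripper clear.

```bash
python3 -c "
from bench import robot
print(robot.sign_off())"
```

```text
the job is handed in; nothing more can be done
None
```

The thermometer was aimed squarely at the tape from about 50 mm and held still for about 2.5 s, then hung back in the fork and released. The job is handed in, though sign-off returned no verdict.

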